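Free the clock plate from the clamping jig

TASK

Swing the jig's steel clamp bar right up so that it stands open, and leave it open. Then slide the rectangular brass clock plate, low and level, out of the front of the jig and leave it lying flat on the desk just in front of the jig, completely clear of it. The round toothed wheel that shares the jig stays where it is.

Things in the scene. Friction and masses are not known exactly. Their poses are not given: they have to be found in the camera images.
- jig: Fixed dark wooden block 14 mm high, x -30..60, y -84..105 mm. Origin on desk; x from open front (towards robot) to back stop, z up. Two 64 mm wide channels along x, floors 14 mm up, centred y = +36 and -36 mm, open to -x; rail tops 19 mm up. Across both lies a steel clamp bar; its hinge axis is parallel to x at y 92, z 25 mm, between steel ears up to 36 mm high.
- bar (a joint): Clamp bar angle: 0 down, 1.57 upright, stop 1.75 rad. Stiff, stays where left; 2-3 N lifts it. Bar down (jig frame, mm): x 6..24, z 20..30, from hinge to y -100; a riser at that end carries a round dark handle rod, 12 mm thick, axis parallel to jig x at y -95, z 55, free from x 24 to 68 (nothing under or beside it). Rod swings up about the hinge axis, towards +y, at radius 189.
- plate: Rectangular brass plate, loose, 100 x 58 x 5 mm, 0.2-0.3 kg, in either channel under the bar. Two upright round pillars, 12 mm thick, 30 mm tall, on its centre line at x -40 and +40 mm; the rear one is behind the bar, which blocks it when down. Origin: centre of underside, x to the rear (along jig x at the start), z up; starts near jig x = 0, front 20 mm overhanging the block.
- wheel: Round brass toothed wheel, loose, 58 mm across, 5 mm thick, no pillars, in the other channel under the same bar. Origin at the centre of its underside. To be left where it is.
Not all that is in view belongs to the job. What is meant by the jig is not purple, and is the smaller of those in its own colour.

How it is judged:
On the way, in this order (a step that is already met when the one before it is completed fails the run):
1. the clamp bar has been swung up by more than 1.0 rad (value of joint bar above 1 rad), for 0.2 s.
2. the rectangular plate has been drawn out of the front of the jig (x of plate in the frame of jig below -0.08 m), for 0.2 s.
At the end, for the whole second after the job is handed in: Bar open (over 0.95 rad). Plate at rest flat on the desk (underside within 4 mm, tilt under 0.06 rad), its centre 80 to 250 mm in front of the jig origin (jig -x) and within 120 mm of it sideways (jig y). Wheel within 15 mm of its start (value of joint bar above 0.95 rad and x of plate in the frame of jig between -0.25 and -0.08 m and y of plate in the frame of jig between -0.12 and 0.12 m and height (world z) of plate below 0.004 m and angle between plate's own z axis and vertical below 0.06 rad and linear speed of plate below 0.02 m/s and distance of wheel from where it was at the start of the episode below 0.015 m); the robot touches nothing.
It fails at once if the plate is lifted more than 25 mm off its channel while still in the jig, instead of being slid out (x of plate in the frame of jig above -0.06 m and z of plate in the frame of jig above 0.039 m).
It fails at once if the plate is raised more than 70 mm above the desk (height (world z) of plate above 0.07 m).
It fails at once if the plate is tipped by more than 0.5 rad (angle between plate's own z axis and vertical above 0.5 rad).
It fails at once if the round wheel is moved by more than 15 mm (distance of wheel from where it was at the start of the episode above 0.015 m).
It also fails if it takes over 48 s, if anything falls off the work surface, if the arm or the gripper's body presses on something with over 40 N, if the wrist force passes 120 N, or if a joint passes its speed limit or range.

ROBOT

A 6-joint arm with a two-finger parallel gripper is mounted at the origin on the work surface. World frame = base frame: x ahead of the robot, y to its left, z up, the work surface at z = 0. Lengths are in m, angles in rad, forces in N, time in s.
With the tool pointing down it reaches from about 0.375 to 0.9 m from the base axis. Payload 3.1 kg.
Tool frame: the origin (TCP) lies midway between the tips of the shut fingers; the grasp point (between the pads) lies behind it (robot.grip_point_offset is the z of the grasp point in the tool frame, in m); z points along the fingers, y is the direction in which the jaws open and shut (so a half turn about z gives the same grasp; the last joint's range is limited). The gripper opens to 85 mm and grips with 20 to 120 N. Pads are 22 mm wide; open, the fingers measure 114 mm over their backs; the gripper's body (76 mm by 85 mm) begins 54 mm behind the grasp point. The pads swing forward as they close: fully open they stand 13 mm farther back than shut.
Start: joints at [-0.178, 0.527, 1.433, -0, 1.181, -0.178], TCP at [0.625, 0, 0.231] pointing down, gripper open.
Joint ranges: [-3.08, 3.08], [-0.75, 2.2], [0.22, 2.44], [-1.43, 4.57], [0, 2.65], [-2.85, 2.85]. Speed limits (rad/s): [2.79, 2.79, 3.14, 3.14, 3.14, 3.14].

INTERFACE

Orientations are given as [roll, pitch, yaw] about the fixed x, y, z axes, in that order (R = Rz(yaw) Ry(pitch) Rx(roll)).
In Python, from station import robot gives the robot as it stands.
- The arm moves only by the tool play_rows, never from a script. Its argument "plan" is a list of rows, each a list of 4 numbers: the shift along the tool's x, y, z in mm, then the turn about the tool's z in rad. A call has exactly 10 rows; each row shifts and turns the commanded pose from where the row before left it, along the tool's axes as they then stand; what a row does not reach is not made up. A row lasts 1/12 s, in which the tool goes at most 41.7 mm and 7.16 degrees, less where a joint would pass 70% of its speed; a pose out of reach is approached as far as the arm can. A call is refused whole if a number of a shift passes 41.7 or a number of a turn 0.125, either way. A call with a gripper value outside its range is refused whole. "hand" is the gripper command: -1 is shut, 1 is fully open, values between are in proportion, set as the call begins (left out, the last holds). The fingers move at their own pace and stop on an object; "squeeze" is the grip in N (left out, the last holds). Time passes only in rows, so rows that do not move let the fingers close, or fill a call up. It gives the time, the measured TCP pose, the force and the opening at its end, in the units of the state.
- robot.observe(): the state, without advancing time (a new reading comes with each control period).
- robot.camera(name): name is "scene" or "side" or "wrist"; returns (picture, depth): 400x640x3 uint8, red, green, blue; 400x640 float32, m along the optical axis (not along the pixel's ray), 0 where there is no reading.
- robot.get_calibration(name): a dict with "fx", "fy", "cx", "cy" (pixels), "k1" (the pictures are not rectified: a ray, as slopes to the right and down, at radius r is drawn at 1 + k1 r^2 times it, then the intrinsics apply), "rvec" (rotation vector, rad) and "tvec" (3), from world to camera coordinates, as OpenCV has them. Camera axes: x right, y down, z forward; pixel columns grow to the right and rows downward; lengths in m; the calibration is good to about 2 mm. A picture is of the moment at which its call begins: read the wrist's pose just before it. get_calibration takes no time and is no camera call; for the wrist camera it gives the pose at the moment of the call.
- robot.sign_off(): hands the job in, once; it reports no verdict.
Trained networks look in the newest picture that a camera, given by its name, has taken for a name from the list of things; names that differ only in an ending like _2 or _b are one class to them, and where a whole thing is asked for, a point or a joint stands for the part that bears it (a point fixed in the world has none). Each returns a list of dicts, best first, with "p" (0 to 1); they miss things now and then, are a little off and sometimes report something else, mostly with a low value. They report only what shows in the picture. A call takes as long as a camera call. They do not tell look-alikes from the thing itself.
- robot.spot_in(camera, query): "centre" ([x, y, z] in m, in world coordinates, good to about 4 mm: the middle of the surface that is visible of it).
- robot.cut_out(camera, query): "pixels" (400x640 bool, what is visible of it).
The state is a dict: "time": time; "joint_pos": joint angles; "joint_vel": joint speeds; "tau": joint torques, N m; "tcp_pos": TCP position; "orientation": TCP orientation; "wrist_force": force on the tool from outside, world axes, zero at the start; "wrist_torque": the same for the moment, N m; "gripper_width": finger opening in m.
Only numpy, scipy, OpenCV 4.12 (cv2) and the standard library are available. Lean on these libraries where they do the work, as an engineer would, in place of code of your own. Each camera call takes 0.05 s, during which the arm holds its last target.

## Working session

There is one attempt and no reset: what is moved stays moved. The work goes in short steps, Python scripts to look and compute and a tool call to move; the robot and the scene stay as the last step left them, time stands still between calls to the robot, and variables do not carry over. Pictures are saved under pics/ and viewed, and the job is handed in when it is done.

Besides the shell and the picture viewer there is one more tool, called after ">>>" in YAML: its name, and indented under it one key for each argument. play_rows: Moves the arm, as the interface text tells. Its arguments: {"type":"object","properties":{"plan":{"type":"array"},"hand":{"type":"number"},"squeeze":{"type":"number"}},"required":["plan"]}

```bash
ls; mkdir -p pics; cat > h.py <<'E'
import numpy as np, cv2
from station import robot
def save(n,im): cv2.imwrite('pics/'+n+'.png',im[:,:,::-1])
def pt(cal,u,v,d):
    K=np.array([[cal['fx'],0,cal['cx']],[0,cal['fy'],cal['cy']],[0,0,1.]])
    x=cv2.undistortPoints(np.array([[[u,v]]],float),K,np.array([cal['k1'],0,0,0.]))[0,0]
    R=cv2.Rodrigues(np.array(cal['rvec'],float))[0]
    return R.T@(np.array([x[0]*d,x[1]*d,d])-np.array(cal['tvec']))
def cloud(cal,depth):
    K=np.array([[cal['fx'],0,cal['cx']],[0,cal['fy'],cal['cy']],[0,0,1.]])
    h,w=depth.shape
    u,v=np.meshgrid(np.arange(w),np.arange(h))
    x=cv2.undistortPoints(np.stack([u,v],-1).reshape(-1,1,2).astype(float),K,np.array([cal['k1'],0,0,0.]))[:,0]
    d=depth.reshape(-1,1)
    R=cv2.Rodrigues(np.array(cal['rvec'],float))[0]
    P=(np.hstack([x*d,d])-np.array(cal['tvec']).reshape(1,3))@R
    P=P.reshape(h,w,3); P[depth<=0]=np.nan
    return P
def proj(cal,P):
    K=np.array([[cal['fx'],0,cal['cx']],[0,cal['fy'],cal['cy']],[0,0,1.]])
    return cv2.projectPoints(np.array(P,float).reshape(-1,1,3),np.array(cal['rvec'],float),np.array(cal['tvec'],float),K,np.array([cal['k1'],0,0,0.]))[0][:,0]
E
python3 - <<'E'
from h import *
for c in ['scene','side','wrist']:
    cal=robot.get_calibration(c)
    im,d=robot.camera(c); save(c+'0',im); np.savez('/tmp/'+c+'0.npz',im=im,d=d,**{k:np.array(v) for k,v in cal.items()})
    print(c,cal)
print(robot.observe(), robot.grip_point_offset)
E
```

```text
pics
scene {'fx': 469.5344042362982, 'fy': 469.5344042362982, 'cx': 321.37288577196034, 'cy': 201.2579865522611, 'k1': -0.01158029145182171, 'rvec': array([ 1.23519189,  2.26306074, -0.96793621]), 'tvec': array([ 0.27412549, -0.18297883,  1.26538485])}
side {'fx': 464.5147885177354, 'fy': 464.5147885177354, 'cx': 317.22352242688606, 'cy': 195.2360543155019, 'k1': -0.11063564697715769, 'rvec': array([ 2.09192316, -0.83217046,  0.40647386]), 'tvec': array([-0.3166848 ,  0.20102724,  0.85421113])}
wrist {'fx': 313.37803336791325, 'fy': 313.37803336791325, 'cx': 319.90088363729075, 'cy': 203.12738107113265, 'k1': 0.005122635021868954, 'rvec': array([-2.85220755e+00,  2.79592725e-04,  3.52366714e-03]), 'tvec': array([-0.62403973, -0.03674341,  0.38053673])}
{'time': 0.15, 'joint_pos': array([-1.78480206e-01,  5.28287741e-01,  1.43362494e+00, -1.20017908e-05,
        1.18141170e+00, -1.78466566e-01]), 'joint_vel': array([-1.42207294e-04, -2.26804325e-03, -4.48046662e-03,  1.63746643e-03,
       -8.80563818e-05, -1.47625219e-03]), 'tau': array([ 1.17890530e-03, -4.42742836e+01, -1.78276026e+01, -2.15643640e-04,
        5.61750654e-03, -9.84718270e-06]), 'tcp_pos': array([6.24438062e-01, 1.39860747e-04, 2.30531454e-01]), 'orientation': array([-3.13988647e+00, -2.96496631e-04,  1.57078700e+00]), 'wrist_force': array([-0.22209442,  0.11230878,  0.58200142]), 'wrist_torque': array([-0.00251196,  0.00082795, -0.0173981 ]), 'gripper_width': 0.08556467106940623} -0.0187
```

View pics/scene0.png

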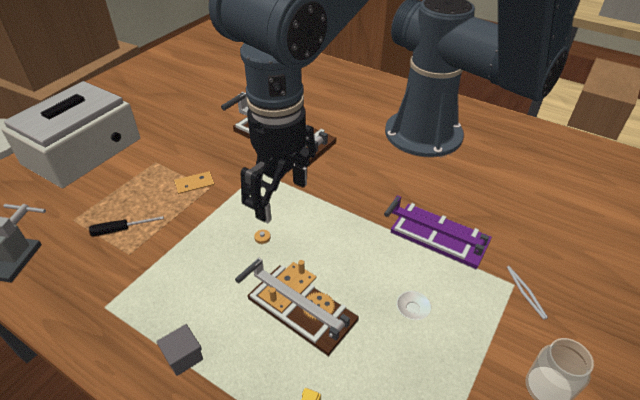

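View pics/side0.png

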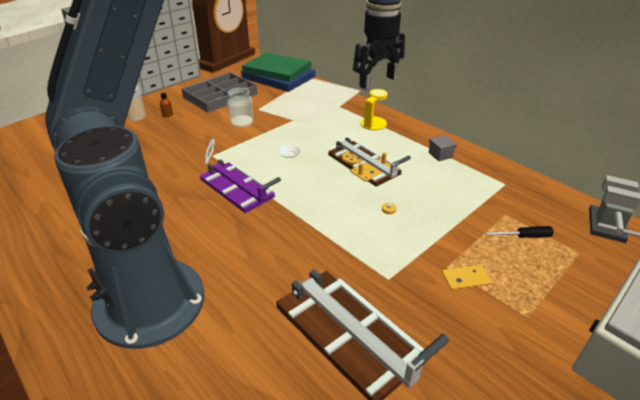

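View pics/wrist0.png

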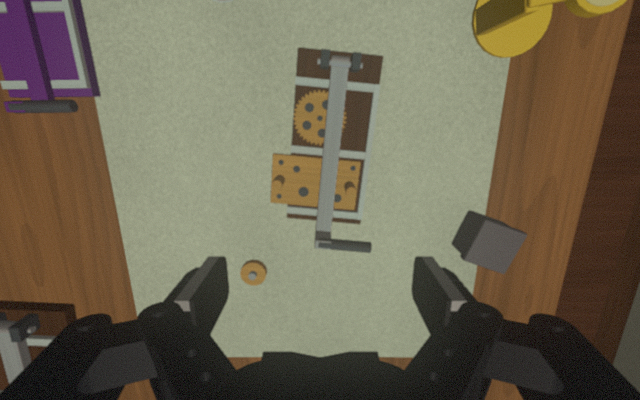

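The jig candidates are the purple one (scene 440,230), the large brown one (scene 285,135) and the small brown one on the mat (scene 303,300; wrist 335,135). I choose the small brown one: it isn't purple, it's the smaller of the two brown ones, and it holds the plate and wheel. Next I'll crop in and measure it.

```bash
python3 - <<'E'
from h import *
z=np.load('/tmp/wrist0.npz'); cal={k:z[k] for k in z.files if k not in('im','d')}
P=cloud(cal,z['d'])
# crop
c=cv2.resize(z['im'][40:260,240:400],None,fx=3.6,fy=2.7,interpolation=cv2.INTER_CUBIC); 
c=cv2.resize(z['im'][40:260,240:400],None,fx=2.7,fy=2.7,interpolation=cv2.INTER_CUBIC); save('crop0',c)
def at(u,v): return np.nanmedian(P[v-1:v+2,u-1:u+2].reshape(-1,3),0).round(4)
for n,(u,v) in dict(rodL=(330,243),rodmid=(350,245),rodR=(366,246),bar=(330,180),bar2=(338,80),desk=(200,150),earL=(325,60),earR=(355,62),wheel=(312,125),plate=(295,195),pilF=(279,182),pilR=(350,187)).items(): print(n,at(u,v))
for cam in ['wrist','scene']:
  for q in ['plate','wheel','jig','bar']:
    r=robot.spot_in(cam,q) ; print(cam,q,[(np.round(a['centre'],4),round(a['p'],2)) for a in r])
E
```

```text
rodL [ 0.6351 -0.065   0.0612]
rodmid [ 0.6568 -0.0674  0.0607]
rodR [ 0.6742 -0.0689  0.0603]
bar [ 0.6354 -0.0021  0.031 ]
bar2 [0.6426 0.1022 0.0307]
desk [0.4829 0.0276 0.001 ]
earL [0.6292 0.1201 0.0361]
earR [0.659  0.1182 0.0366]
wheel [0.6155 0.0571 0.0201]
plate [ 0.595  -0.0224  0.0203]
pilF [ 5.808e-01 -2.000e-04  4.930e-02]
pilR [ 0.6563 -0.0057  0.0487]
wrist plate [(array([6.045e-01, 6.000e-04, 1.770e-02]), 0.55)]
wrist wheel [(array([0.6147, 0.0659, 0.0178]), 0.69)]
wrist jig [(array([ 0.2365, -0.1977,  0.0188]), 0.78), (array([0.3414, 0.1239, 0.0204]), 0.76), (array([0.6408, 0.0567, 0.0204]), 0.56)]
wrist bar [(array([0.3355, 0.1108, 0.0306]), 0.96), (array([ 0.2313, -0.2326,  0.0433]), 0.78), (array([0.6356, 0.018 , 0.0345]), 0.73)]
scene plate [(array([ 0.6087, -0.0042,  0.0206]), 0.88)]
scene wheel [(array([0.6168, 0.0696, 0.0201]), 0.92)]
scene jig [(array([ 0.2247, -0.3894,  0.0249]), 0.91), (array([0.6484, 0.0547, 0.0163]), 0.77), (array([0.3418, 0.1805, 0.014 ]), 0.57)]
scene bar [(array([0.6384, 0.0091, 0.0312]), 0.96), (array([ 0.2238, -0.4397,  0.0703]), 0.88), (array([0.3369, 0.1574, 0.0326]), 0.86)]
```

View pics/crop0.png

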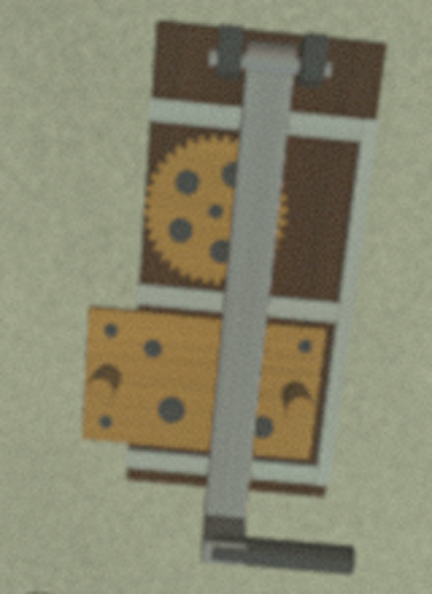

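The crop shows the plate in the near channel, with pillars at wrist ≈(279,182) and (350,187). The wheel is in the far channel, the hinge is at the top and the handle rod at the bottom. Now I'll fit the yaw precisely.

```bash
python3 - <<'E'
from h import *
z=np.load('/tmp/wrist0.npz'); cal={k:z[k] for k in z.files if k not in('im','d')}
P=cloud(cal,z['d']).reshape(-1,3)
m=(P[:,0]>.56)&(P[:,0]<.70)&(P[:,1]>-.1)&(P[:,1]<.16)
Q=P[m]
def line(Q,n):
    c=Q.mean(0)[:2]; vx,vy,x,y=cv2.fitLine(Q[:,:2].astype(np.float32),cv2.DIST_HUBER,0,.001,.001).ravel(); print(n,len(Q),c.round(4),'dir',vx,vy,Q.min(0).round(4),Q.max(0).round(4))
b=Q[(Q[:,2]>.027)&(Q[:,2]<.034)&(Q[:,1]<.105)&(Q[:,1]>-.05)]; line(b,'bar')
r=Q[(Q[:,2]>.050)&(Q[:,1]<-.05)]; line(r,'rod')
for lo,hi in((-.03,.03),):
  p=Q[(Q[:,2]>.038)&(Q[:,1]>-.03)&(Q[:,1]<.03)]
  for s in (p[p[:,0]<.62],p[p[:,0]>.62]): print('pil',len(s),s.mean(0).round(4),s.max(0).round(4),s.min(0).round(4), np.median(s[s[:,2]>.047],0))
hy=Q[(Q[:,2]>.01)];rect=cv2.minAreaRect(hy[:,:2].astype(np.float32)); print(rect)
# jig block rect excluding rod
ji=Q[(Q[:,2]>.008)&(Q[:,2]<.024)]; print(cv2.minAreaRect(ji[:,:2].astype(np.float32)), ji.min(0),ji.max(0))
E
```

```text
bar 2416 [0.6356 0.0321] dir 0.09824942 0.99516183 [ 0.5727 -0.0498  0.0277] [0.6623 0.105  0.0339]
rod 636 [ 0.6476 -0.0678] dir 0.99239063 -0.12312947 [ 0.6176 -0.0774  0.05  ] [ 0.6789 -0.0611  0.0639]
pil 17959 [0.5842 0.0102 0.2997] [0.62   0.0212 0.3277] [ 0.56   -0.0123  0.0383] [0.58175759 0.01160485 0.3055839 ]
pil 22963 [0.666  0.01   0.3013] [0.6996 0.0212 0.3278] [ 0.62   -0.0167  0.0385] [0.66822385 0.0117032  0.30677637]
((0.6316376328468323, 0.02967321127653122), (0.20671579241752625, 0.13988035917282104), 84.81861877441406)
((0.6263310313224792, 0.036706723272800446), (0.19398945569992065, 0.109979048371315), 84.61116790771484) [ 0.56532065 -0.06046429  0.01157934] [0.6895198  0.13592803 0.02367041]
```

>>> play_rows:
  plan:
    - [0,0,10,0.12]
    - [0,0,10,0.12]
    - [0,0,10,0.12]
    - [0,0,10,0.12]
    - [0,0,10,0.12]
    - [0,0,10,0.12]
    - [0,0,10,0.12]
    - [0,0,10,0.12]
    - [0,0,10,0.12]
    - [0,0,10,0.12]
  hand: 0
  squeeze: 40

```text
time: 1.38
tcp_pos: [0.6251, 0.0, 0.1309]
orientation: [3.141, -0.0, 0.365]
wrist_force: [-0.7, 0.2, 0.1]
gripper_width: 0.0424
```

>>> play_rows:
  plan:
    - [0,0,0,0.12]
    - [0,0,0,0.12]
    - [0,0,0,0.12]
    - [0,0,0,0.106]
    - [10,18,0,0]
    - [10,18,0,0]
    - [10,18,0,0]
    - [0,12,0,0]
    - [0,0,0,0]
    - [0,0,0,0]

```text
time: 2.22
tcp_pos: [0.6477, -0.0687, 0.1311]
orientation: [-3.141, 0.001, -0.097]
wrist_force: [0.4, 0.2, -0.4]
gripper_width: 0.0422
```

```bash
python3 - <<'E'
from h import *
c='wrist';s=robot.observe()
cal=robot.get_calibration(c)
im,d=robot.camera(c); save('wrist1',im)
print(s['tcp_pos'],s['orientation'],s['gripper_width'],s['time'])
P=cloud(cal,d).reshape(-1,3)
Q=P[(P[:,0]>.56)&(P[:,0]<.72)&(P[:,1]>-.1)&(P[:,1]<.16)]
r=Q[(Q[:,2]>.050)&(Q[:,2]<.064)&(Q[:,1]<-.05)]
print(len(r), r.min(0),r.max(0), r.mean(0)); print(cv2.minAreaRect(r[:,:2].astype(np.float32)))
E
```

```text
[ 0.64774976 -0.06865978  0.13105488] [-3.14082675e+00  1.34201294e-03 -9.67425164e-02] 0.042222998036613786 2.2167
1317 [ 0.61820809 -0.07710488  0.05116434] [ 0.68008427 -0.06065346  0.06365976] [ 0.65115731 -0.06907907  0.06037956]
((0.6492050886154175, -0.068703293800354), (0.01132841594517231, 0.06163991987705231), 84.81360626220703)
```

View pics/wrist1.png

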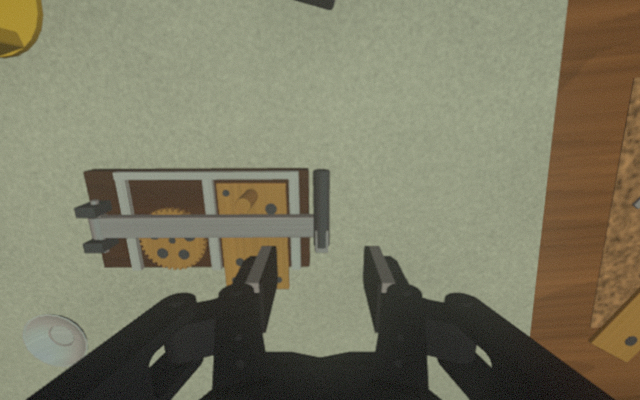

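The rod, at pixel (321,205), sits centred between the fingers and aligned with them. Descending and gripping.

>>> play_rows:
  plan:
    - [7,0,10,0]
    - [7,0,14,0]
    - [0,0,14,0]
    - [0,0,14,0]
    - [0,0,14,0]
    - [0,0,14,0]
    - [0,0,14,0]
    - [0,0,0,0]
    - [0,0,0,0]
    - [0,0,0,0]

```text
time: 3.1
tcp_pos: [0.6629, -0.0699, 0.0375]
orientation: [3.142, -0.001, -0.095]
wrist_force: [-0.7, 0.3, 1.1]
gripper_width: 0.0428
```

>>> play_rows:
  plan:
    - [0,0,0,0]
    - [0,0,0,0]
    - [0,0,0,0]
    - [0,0,0,0]
    - [0,0,0,0]
    - [0,0,0,0]
    - [0,0,0,0]
    - [0,0,0,0]
    - [0,0,0,0]
    - [0,0,0,0]
  hand: -1
  squeeze: 40

```text
time: 3.93
tcp_pos: [0.6631, -0.0708, 0.0384]
orientation: [3.14, -0.002, -0.095]
wrist_force: [-1.7, -4.4, 5.6]
gripper_width: 0.0104
```

```bash
python3 - <<'E'
import numpy as np
r=189;th=np.linspace(0,1.5,21)
a=th+np.arctan2(30,187)
y=92-r*np.cos(a);z=25+r*np.sin(a)
print([[0,round(-dy,1),round(-dz,1),0] for dy,dz in zip(np.diff(y),np.diff(z))])
E
```

```text
[[0, np.float64(-2.8), np.float64(-13.9), 0], [0, np.float64(-3.8), np.float64(-13.7), 0], [0, np.float64(-4.8), np.float64(-13.3), 0], [0, np.float64(-5.8), np.float64(-12.9), 0], [0, np.float64(-6.8), np.float64(-12.5), 0], [0, np.float64(-7.7), np.float64(-11.9), 0], [0, np.float64(-8.5), np.float64(-11.3), 0], [0, np.float64(-9.4), np.float64(-10.6), 0], [0, np.float64(-10.1), np.float64(-9.9), 0], [0, np.float64(-10.8), np.float64(-9.1), 0], [0, np.float64(-11.5), np.float64(-8.3), 0], [0, np.float64(-12.1), np.float64(-7.4), 0], [0, np.float64(-12.6), np.float64(-6.5), 0], [0, np.float64(-13.1), np.float64(-5.5), 0], [0, np.float64(-13.4), np.float64(-4.5), 0], [0, np.float64(-13.7), np.float64(-3.5), 0], [0, np.float64(-14.0), np.float64(-2.5), 0], [0, np.float64(-14.1), np.float64(-1.4), 0], [0, np.float64(-14.2), np.float64(-0.3), 0], [0, np.float64(-14.2), np.float64(0.7), 0]]
```

>>> play_rows:
  plan:
    - [0,-2.8,-13.9,0]
    - [0,-3.8,-13.7,0]
    - [0,-4.8,-13.3,0]
    - [0,-5.8,-12.9,0]
    - [0,-6.8,-12.5,0]
    - [0,-7.7,-11.9,0]
    - [0,-8.5,-11.3,0]
    - [0,-9.4,-10.6,0]
    - [0,-10.1,-9.9,0]
    - [0,-10.8,-9.1,0]

```text
time: 4.77
tcp_pos: [0.6693, -0.0042, 0.1586]
orientation: [3.133, -0.001, -0.094]
wrist_force: [-3.3, -12.5, 9.3]
gripper_width: 0.0102
```

```bash
python3 - <<'E'
from h import *
im,d=robot.camera('scene'); save('scene2',im[100:400,150:550])
E
```

```text
(no output)
```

View pics/scene2.png

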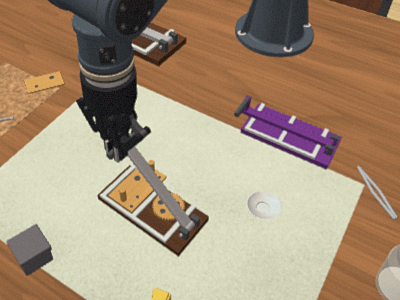

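The bar is rising with the gripper (bar from crop (130,150) to (190,230)). Continuing the arc.

>>> play_rows:
  plan:
    - [0,-11.5,-8.3,0]
    - [0,-12.1,-7.4,0]
    - [0,-12.6,-6.5,0]
    - [0,-13.1,-5.5,0]
    - [0,-13.4,-4.5,0]
    - [0,-13.7,-3.5,0]
    - [0,-14,-2.5,0]
    - [0,-14.1,-1.4,0]
    - [0,-14.2,-0.3,0]
    - [0,-14.2,0.7,0]

```text
time: 5.65
tcp_pos: [0.6819, 0.1327, 0.1984]
orientation: [3.14, -0.002, -0.095]
wrist_force: [-1.5, -2.1, -0.1]
gripper_width: 0.0105
```

```bash
python3 - <<'E'
from h import *
im,d=robot.camera('scene'); save('scene3',im[100:400,150:550])
im,d=robot.camera('wrist'); save('wrist3',im)
print(robot.observe()['wrist_force'])
E
```

```text
[-1.4090476   1.58478976  9.75726416]
```

View pics/scene3.png

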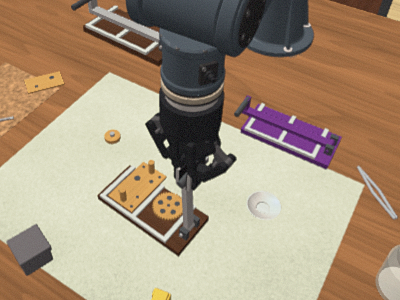

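View pics/wrist3.png

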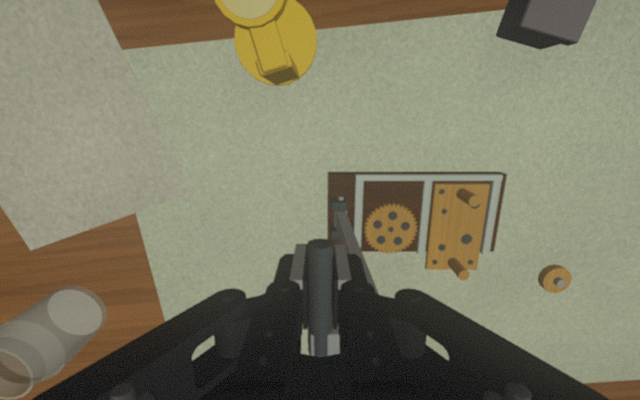

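The bar is close to upright and still gripped. Releasing and retreating straight up.

>>> play_rows:
  plan:
    - [0,0,0,0]
    - [0,0,0,0]
    - [0,0,0,0]
    - [0,0,0,0]
    - [0,0,-4,0]
    - [0,0,-8,0]
    - [0,0,-12,0]
    - [0,0,-12,0]
    - [0,0,-12,0]
    - [0,0,-12,0]
  hand: 0

```text
time: 6.58
tcp_pos: [0.6823, 0.1326, 0.2579]
orientation: [-3.141, -0.002, -0.095]
wrist_force: [0.1, 0.2, -0.2]
gripper_width: 0.0428
```

>>> play_rows:
  plan:
    - [0,5,-8,0]
    - [0,15,-8,0]
    - [-10,20,0,-0.12]
    - [-10,20,0,-0.12]
    - [0,20,0,-0.12]
    - [0,20,0,-0.12]
    - [0,20,0,-0.12]
    - [0,10,0,-0.12]
    - [0,10,0,-0.12]
    - [0,0,0,-0.12]

```text
time: 7.42
tcp_pos: [0.6855, -0.0048, 0.2718]
orientation: [3.14, 0.001, 0.868]
wrist_force: [0.4, 0.6, -0.2]
gripper_width: 0.0429
```

>>> play_rows:
  plan:
    - [0,0,0,-0.12]
    - [0,0,0,-0.12]
    - [0,0,0,-0.12]
    - [0,0,0,-0.12]
    - [0,0,0,-0.12]
    - [0,0,0,0]
    - [0,0,0,0]
    - [0,0,0,0]
    - [0,0,0,0]
    - [0,0,0,0]

```text
time: 8.25
tcp_pos: [0.6848, -0.0012, 0.2716]
orientation: [-3.142, 0.0, 1.464]
wrist_force: [-0.1, 1.4, -0.4]
gripper_width: 0.0429
```

```bash
python3 - <<'E'
from h import *
s=robot.observe();print(s['tcp_pos'],s['orientation'],s['gripper_width'])
for c in['scene','wrist']:
    cal=robot.get_calibration(c)
    im,d=robot.camera(c); save(c+'4',im)
    P=cloud(cal,d).reshape(-1,3)
    for q in ['plate','wheel','jig']:
        print(c,q,[(np.round(a['centre'],4),round(a['p'],2)) for a in robot.spot_in(c,q)])
    p=P[(P[:,2]>.036)&(P[:,2]<.055)&(P[:,1]>-.04)&(P[:,1]<.03)]
    for lo,hi in((.55,.62),(.62,.70)):
        t=p[(p[:,0]>lo)&(p[:,0]<hi)]; tt=t[t[:,2]>.046]
        print(len(t),t.min(0).round(4),t.max(0).round(4),'top',len(tt),tt.mean(0).round(4))
    b=P[(P[:,2]>.06)&(P[:,2]<.23)&(P[:,1]>.08)&(P[:,1]<.2)&(P[:,0]>.6)&(P[:,0]<.7)]
    for z0 in(.08,.12,.16,.2):
        t=b[abs(b[:,2]-z0)<.01]; print(z0,len(t),t.mean(0).round(4) if len(t) else '')
E
```

```text
[ 0.68483461 -0.00119278  0.27163572] [-3.14151267e+00  5.10845321e-05  1.46357623e+00] 0.04288836193452286
scene plate [(array([ 0.6234, -0.004 ,  0.0182]), 0.56)]
scene wheel []
scene jig [(array([0.3405, 0.179 , 0.011 ]), 0.64), (array([ 0.2269, -0.221 ,  0.0212]), 0.58)]
50 [ 0.5717 -0.0076  0.0377] [0.5845 0.0044 0.0524] top 30 [ 0.5786 -0.0014  0.0492]
55 [ 0.6525 -0.0151  0.0366] [ 0.6639 -0.0034  0.052 ] top 34 [ 0.658  -0.0092  0.0491]
0.08 78 [0.6474 0.1198 0.08  ]
0.12 92 [0.6475 0.1175 0.1201]
0.16 9 [0.652  0.1099 0.1653]
0.2 72 [0.6523 0.113  0.1995]
wrist plate [(array([ 0.6168, -0.0043,  0.0195]), 0.58)]
wrist wheel [(array([0.6237, 0.0662, 0.0173]), 0.82)]
wrist jig [(array([0.3538, 0.1374, 0.0137]), 0.88), (array([0.6472, 0.1034, 0.0198]), 0.58)]
108 [ 0.5719 -0.0092  0.0365] [0.5832 0.0022 0.0516] top 82 [ 0.5779 -0.0034  0.0497]
97 [ 0.6515 -0.0166  0.0363] [ 0.6625 -0.0052  0.0514] top 82 [ 0.657  -0.0107  0.0496]
0.08 49 [0.6492 0.1134 0.0816]
0.12 70 [0.6495 0.1119 0.1203]
0.16 112 [0.6486 0.1095 0.1605]
0.2 206 [0.6487 0.1086 0.201 ]
```

View pics/scene4.png

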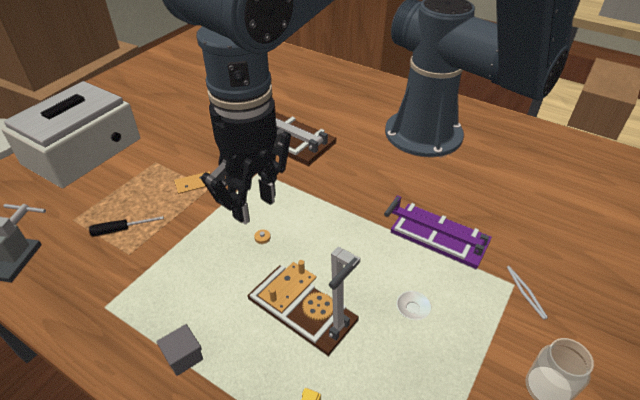

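View pics/wrist4.png

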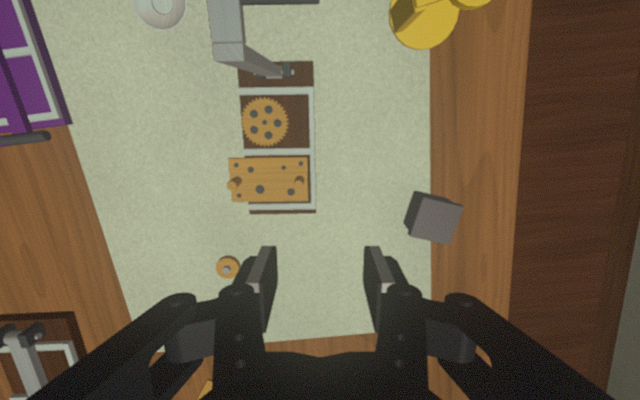

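The bar stands upright at scene (342,290) and the plate and wheel are uncovered. Next I move over the front pillar, at wrist pixel ≈(234,183).

>>> play_rows:
  plan:
    - [-2,-20,10,0]
    - [-3,-20,20,0]
    - [-3,-20,30,0]
    - [-3,-20,30,0]
    - [-2,-20,30,0]
    - [0,-6,30,0]
    - [0,0,20,0]
    - [0,0,0,0]
    - [0,0,0,0]
    - [0,0,0,0]

```text
time: 9.48
tcp_pos: [0.5798, -0.003, 0.1028]
orientation: [3.139, 0.0, 1.465]
wrist_force: [-0.4, -0.3, 0.3]
gripper_width: 0.0424
```

```bash
python3 - <<'E'
from h import *
s=robot.observe();print(s['tcp_pos'],s['orientation'],s['gripper_width'])
for c in['side','wrist']:
    cal=robot.get_calibration(c)
    im,d=robot.camera(c); save(c+'5',im)
    P=cloud(cal,d).reshape(-1,3)
    p=P[(P[:,2]>.036)&(P[:,2]<.055)&(P[:,1]>-.04)&(P[:,1]<.03)]
    for lo,hi in((.55,.62),(.62,.70)):
        t=p[(p[:,0]>lo)&(p[:,0]<hi)]; tt=t[t[:,2]>.046]
        print(len(t),t.min(0).round(4) if len(t) else'',t.max(0).round(4)if len(t) else'')
E
```

```text
[ 0.57976675 -0.00297528  0.10284155] [3.13859706e+00 2.52421382e-04 1.46475617e+00] 0.042411399619061214
30 [ 0.57   -0.0111  0.0362] [0.5836 0.003  0.0525]
27 [ 0.651  -0.0192  0.0367] [ 0.6592 -0.0055  0.0517]
324 [ 0.5718 -0.0092  0.0361] [0.5833 0.0026 0.0512]
381 [ 0.6509 -0.0172  0.036 ] [ 0.6633 -0.0048  0.0514]
```

View pics/wrist5.png

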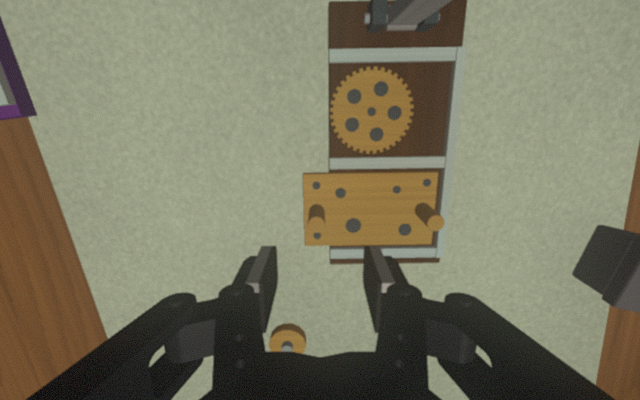

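The front pillar, at pixel (317,215), lies under the open fingers, about 2 mm off the TCP. Descending to grip it.

>>> play_rows:
  plan:
    - [0,-2,10,0]
    - [0,0,14,0]
    - [0,0,14,0]
    - [0,0,14,0]
    - [0,0,12,0]
    - [0,0,10,0]
    - [0,0,6,0]
    - [0,0,0,0]
    - [0,0,0,0]
    - [0,0,0,0]

```text
time: 10.42
tcp_pos: [0.5766, -0.0026, 0.0221]
orientation: [3.14, 0.0, 1.465]
wrist_force: [0.2, 0.2, -0.1]
gripper_width: 0.0424
```

>>> play_rows:
  plan:
    - [0,0,0,0]
    - [0,0,0,0]
    - [0,0,0,0]
    - [0,0,0,0]
    - [0,0,0,0]
    - [0,0,0,0]
    - [0,0,0,0]
    - [0,0,0,0]
    - [0,0,0,0]
    - [0,0,0,0]
  hand: -1
  squeeze: 80

```text
time: 11.25
tcp_pos: [0.5766, -0.0025, 0.0225]
orientation: [3.14, 0.0, 1.465]
wrist_force: [-0.2, -0.0, 5.8]
gripper_width: 0.0093
```

>>> play_rows:
  plan:
    - [0,-3,0,0]
    - [0,-5,0,0]
    - [0,-5,0,0]
    - [-0.2,-6,0,0]
    - [-0.2,-6,0,0]
    - [-0.2,-6,0,0]
    - [0,-6,0,0]
    - [0,-6,0,0]
    - [0,-4,0,0]
    - [0,-3,0,0]

```text
time: 12.08
tcp_pos: [0.5259, 0.0023, 0.0217]
orientation: [3.141, 0.0, 1.465]
wrist_force: [4.6, -0.4, 4.1]
gripper_width: 0.0096
```

```bash
python3 - <<'E'
from h import *
s=robot.observe();print(s['tcp_pos'],s['gripper_width'],s['wrist_force'])
for c in['side','wrist']:
    im,d=robot.camera(c); save(c+'6',im if c=='wrist' else cv2.resize(im[80:260,260:520],None,fx=3,fy=3))
E
```

```text
[0.52588509 0.00227643 0.02168538] 0.009616437493707435 [ 4.63022968 -0.37813119  4.09711139]
```

View pics/side6.png

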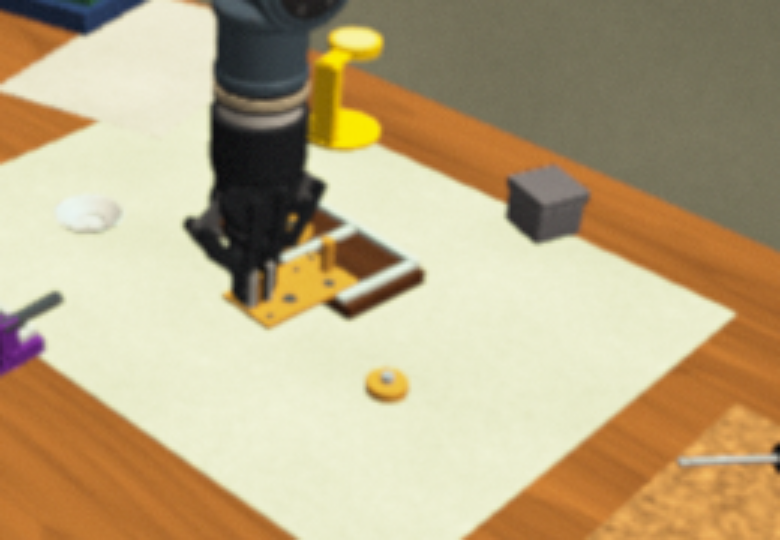

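View pics/wrist6.png

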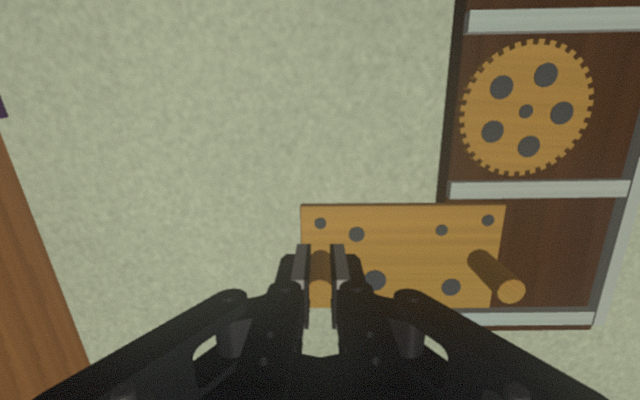

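The plate is coming out level, with the pillar held at (321,270) and the wheel untouched. I continue until it is clear.

>>> play_rows:
  plan:
    - [-0.2,-6,0,0]
    - [-0.2,-7,0,0]
    - [-0.2,-7,0,0]
    - [0,-7,0,0]
    - [-0.2,-7,0,0]
    - [0,-7,0,0]
    - [0,-7,0,0]
    - [0,-7,0,0]
    - [0,-7,0,0]
    - [0,-5,0,0]

```text
time: 13.02
tcp_pos: [0.4578, 0.0089, 0.0214]
orientation: [-3.139, -0.0, 1.465]
wrist_force: [1.4, 0.2, -2.2]
gripper_width: 0.0094
```

```bash
python3 - <<'E'
from h import *
s=robot.observe();print(s['tcp_pos'],s['gripper_width'],s['wrist_force'])
for c in['side','wrist']:
    cal=robot.get_calibration(c);im,d=robot.camera(c); save(c+'7',im if c=='wrist' else cv2.resize(im[80:260,260:520],None,fx=3,fy=3))
    P=cloud(cal,d); m=[x for x in robot.cut_out(c,'plate')]
    for x in m[:1]:
        Q=P[x['pixels']];Q=Q[(Q[:,2]<.03)&(Q[:,2]>0.002)]; A=np.c_[Q[:,:2]-Q[:,:2].mean(0),np.ones(len(Q))]; print(c,len(Q),Q.mean(0),np.linalg.lstsq(A,Q[:,2],rcond=None)[0],Q.min(0),Q.max(0))
E
```

```text
[0.45775195 0.00888087 0.02136522] 0.009431963695230236 [ 1.3978468   0.23662356 -2.17015948]
side 523 [ 0.50001151 -0.00398779  0.01788617] [0.00691944 0.00925807 0.01788617] [ 0.44406468 -0.0310089   0.0028073 ] [0.54946034 0.03341102 0.02995878]
wrist 15583 [0.50415635 0.01113636 0.01875397] [-0.0043468  -0.00838266  0.01875397] [ 0.44886291 -0.04011111  0.00200101] [0.56276133 0.03810044 0.02998857]
```

View pics/side7.png

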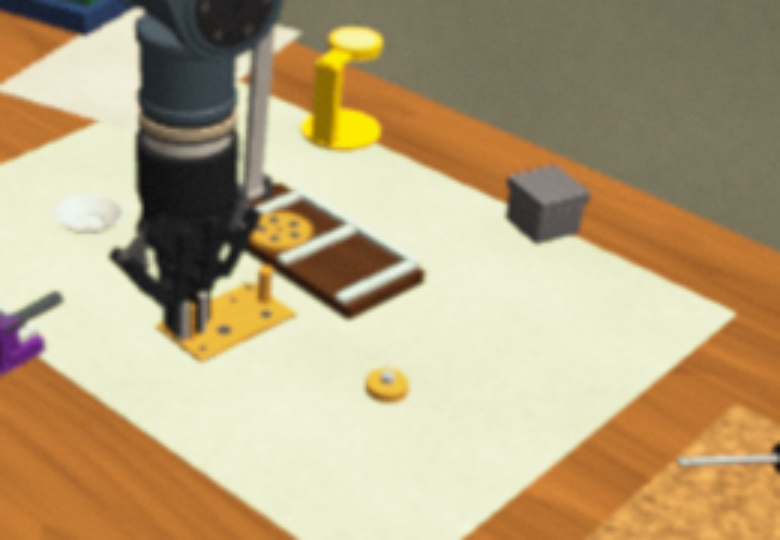

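View pics/wrist7.png

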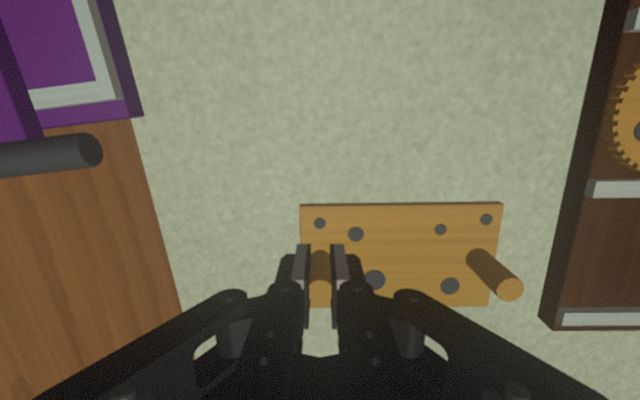

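The plate is clear of the jig by about 35 mm and carried level. Lowering it 13 mm.

>>> play_rows:
  plan:
    - [0,0,2,0]
    - [0,0,2,0]
    - [0,0,2,0]
    - [0,0,2,0]
    - [0,0,2,0]
    - [0,0,2,0]
    - [0,0,1,0]
    - [0,0,0,0]
    - [0,0,0,0]
    - [0,0,0,0]

```text
time: 14.05
tcp_pos: [0.4596, 0.0085, 0.0086]
orientation: [3.142, -0.0, 1.465]
wrist_force: [-0.3, -0.4, -2.7]
gripper_width: 0.0093
```

>>> play_rows:
  plan:
    - [0,0,0.5,0]
    - [0,0,0,0]
    - [0,0,0.5,0]
    - [0,0,0,0]
    - [0,0,0.5,0]
    - [0,0,0,0]
    - [0,0,0,0]
    - [0,0,0,0]
    - [0,0,0,0]
    - [0,0,0,0]

```text
time: 14.88
tcp_pos: [0.4597, 0.0085, 0.0084]
orientation: [3.14, 0.0, 1.465]
wrist_force: [-1.7, 0.5, 13.5]
gripper_width: 0.0094
```

>>> play_rows:
  plan:
    - [0,0,-0.5,0]
    - [0,0,-0.3,0]
    - [0,0,0,0]
    - [0,0,0,0]
    - [0,0,0,0]
    - [0,0,0,0]
    - [0,0,0,0]
    - [0,0,0,0]
    - [0,0,0,0]
    - [0,0,0,0]

```text
time: 15.72
tcp_pos: [0.4596, 0.0085, 0.0084]
orientation: [3.141, 0.0, 1.465]
wrist_force: [-1.1, -0.8, 8.3]
gripper_width: 0.0092
```

>>> play_rows:
  plan:
    - [0,0,0,0]
    - [0,0,0,0]
    - [0,0,0,0]
    - [0,0,0,0]
    - [0,0,0,0]
    - [0,0,-4,0]
    - [0,0,-8,0]
    - [0,0,-14,0]
    - [0,0,-16,0]
    - [0,0,-16,0]
  hand: 0

```text
time: 16.55
tcp_pos: [0.4594, 0.0086, 0.0669]
orientation: [-3.141, -0.0, 1.465]
wrist_force: [0.0, -0.4, -0.1]
gripper_width: 0.0429
```

>>> play_rows:
  plan:
    - [0,0,-20,0]
    - [0,0,-20,0]
    - [0,0,-20,0]
    - [0,0,-20,0]
    - [0,0,-20,0]
    - [0,0,-20,0]
    - [0,0,0,0]
    - [0,0,0,0]
    - [0,0,0,0]
    - [0,0,0,0]

```text
time: 17.38
tcp_pos: [0.4587, 0.0087, 0.1851]
orientation: [-3.139, -0.0, 1.465]
wrist_force: [0.0, 0.1, -0.3]
gripper_width: 0.0427
```

```bash
python3 - <<'E'
from h import *
s=robot.observe();print(s['tcp_pos'],s['gripper_width'],s['wrist_force'])
for c in['side','wrist','scene']:
    cal=robot.get_calibration(c);im,d=robot.camera(c); save(c+'8',im if c!='side' else cv2.resize(im[80:260,260:520],None,fx=3,fy=3))
    P=cloud(cal,d); 
    for q in('plate','wheel'):
      for x in robot.cut_out(c,q)[:1]:
        Q=P[x['pixels']];Q=Q[(Q[:,2]<.025)&(Q[:,2]>-.01)]; Q=Q[abs(Q[:,2]-np.median(Q[:,2]))<.005];A=np.c_[Q[:,:2]-Q[:,:2].mean(0),np.ones(len(Q))]; print(c,q,round(x['p'],2),len(Q),Q.mean(0).round(4),np.linalg.lstsq(A,Q[:,2],rcond=None)[0].round(4),Q.min(0).round(4),Q.max(0).round(4))
    P=P.reshape(-1,3);b=P[(P[:,1]>.08)&(P[:,1]<.2)&(P[:,0]>.62)&(P[:,0]<.7)]
    for z0 in(.08,.12,.16,.2):
        t=b[abs(b[:,2]-z0)<.01]; print(z0,len(t),t.mean(0).round(4) if len(t) else '')
E
```

```text
[0.45869302 0.00871482 0.18512471] 0.04272768925835522 [ 0.04929897  0.11519778 -0.28707339]
side plate 0.68 591 [ 0.4987 -0.0015  0.005 ] [-0.0008  0.0115  0.005 ] [ 4.467e-01 -3.120e-02  3.000e-04] [0.5637 0.038  0.0101]
side wheel 0.7 200 [0.6206 0.062  0.0192] [ 0.0042 -0.011   0.0192] [0.594  0.0343 0.0151] [0.6498 0.0917 0.0238]
0.08 44 [0.6412 0.1127 0.0794]
0.12 50 [0.6418 0.1103 0.1205]
0.16 33 [0.6449 0.1066 0.1594]
0.2 9 [0.652  0.1082 0.2016]
wrist plate 0.72 4769 [0.499  0.0053 0.0058] [ 0.     -0.0029  0.0058] [ 0.4472 -0.0292  0.0009] [0.5512 0.0368 0.0107]
wrist wheel 0.58 3064 [0.6227 0.0652 0.0195] [ 0.0024 -0.0037  0.0195] [0.5944 0.0354 0.0147] [0.6539 0.0935 0.0221]
0.08 404 [0.6372 0.1152 0.0804]
0.12 706 [0.6371 0.1131 0.1207]
0.16 0 
0.2 0 
scene plate 0.67 931 [0.5027 0.0037 0.0055] [-0.0007 -0.0026  0.0055] [ 0.4255 -0.0297  0.0008] [0.5535 0.0379 0.0107]
scene wheel 0.58 693 [0.6253 0.0663 0.0194] [-0.0093  0.0045  0.0194] [0.5945 0.0377 0.0144] [0.6529 0.0944 0.0235]
0.08 79 [0.6473 0.1201 0.0802]
0.12 94 [0.6473 0.1176 0.12  ]
0.16 10 [0.6516 0.1099 0.1652]
0.2 80 [0.6521 0.1132 0.2003]
```

View pics/side8.png

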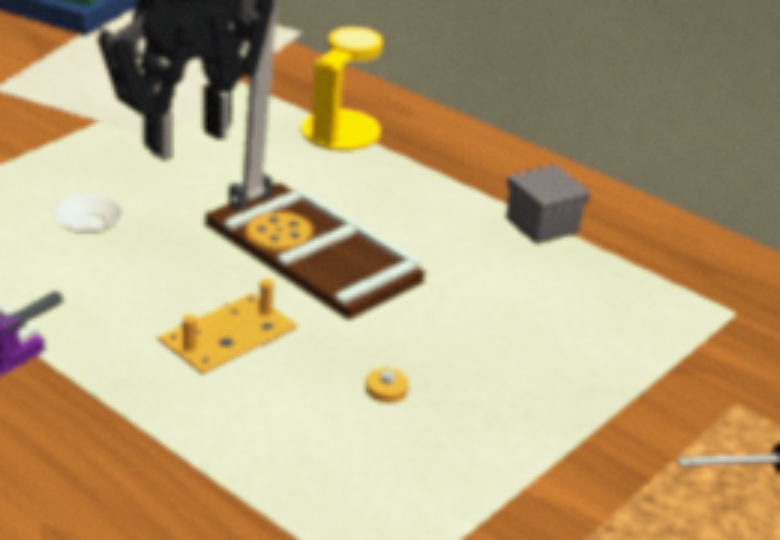

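View pics/wrist8.png

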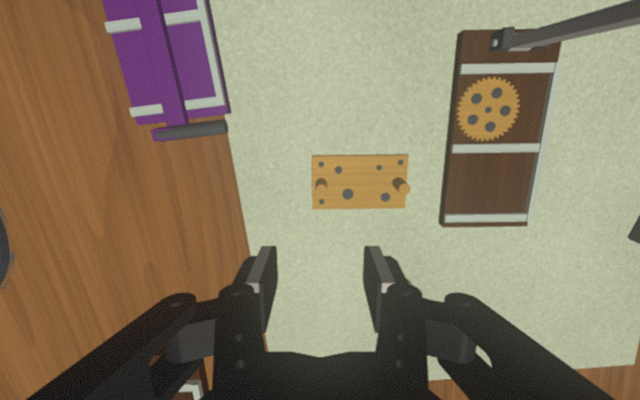

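The plate lies flat at wrist (360,182): its top is at 5–6 mm and it is clear of the jig. The bar is upright, the wheel is in place and the gripper is free.

```bash
python3 -c "
from station import robot
print(robot.sign_off())"
```

```text
the job is handed in; nothing more can be done
None
```

The clamp bar is open, the plate is out on the desk in front of the jig, and the job is handed in (about 17.5 s of the 48 s used). I chose the smaller brown jig, gripped the handle rod and swung the bar up along its arc. I then gripped the plate's front pillar, slid the plate out level, lowered it 14 mm and released it.

Last checks, from all three cameras:
- **Bar:** it stands upright at about 1.5 rad and stayed there after release.
- **Plate:** it lies flat, with its top 5–6 mm up. The wrist and scene fits give a tilt of about 0.003 rad; the blurrier side camera gives 0.012. Its centre is about 0.12 m in front of the jig origin, with roughly 35 mm clear of the block.
- **Wheel:** it sits in its channel at about (0.623, 0.065). Before the move I only had the networks' centres of its half-hidden surface, about (0.616, 0.068). The difference of about 7 mm in x fits the bar no longer covering part of it. The gripper never came near the wheel.
- **Gripper:** it is empty, 18 cm up, and the wrist force is near zero.

Nothing failed. The gripper read 9–10 mm on the nominally 12 mm rod and pillar, but both grips held.

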